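Put the lamp away and shut the lamp case

ROBOT

A 6-joint arm with a two-finger parallel gripper is mounted at the origin on the work surface. World frame = base frame: x ahead of the robot, y to its left, z up, the work surface at z = 0. Lengths are in mm, angles in degrees, forces in N, time in s.
With the tool pointing down it reaches from about 300 to 850 mm from the base axis. Payload 4.2 kg.
Tool frame: the origin (TCP) lies midway between the tips of the shut fingers; the grasp point (between the pads) lies 19 mm behind it (env.grip_point_offset is the distance from the TCP to the grasp point, in mm); z points along the fingers, x is the direction in which the jaws open and shut, and the axes are right-handed (so a half turn about z gives the same grasp; the last joint's range is limited). The gripper opens to 91 mm and grips with 3 to 60 N. Pads are 32 mm wide; open, the fingers measure 118 mm over their backs; the gripper's body (76 mm by 178 mm) begins 60 mm behind the grasp point.
Start: joints at [-65.604, 18.312, 89.639, -0, 72.044, -1.146], TCP at [247.934, -518.818, 213.976] pointing down, gripper open.
Joint ranges: [-177.97, 177.97], [-48.28, 115.42], [12.27, 149.76], [-77.06, 257.06], [2.81, 150.46], [-146.56, 146.56]. Speed limits (degrees/s): [147.25, 147.25, 180, 180, 180, 180].

INTERFACE

Orientations are given as [roll, pitch, yaw] about the fixed x, y, z axes, in that order (R = Rz(yaw) Ry(pitch) Rx(roll)).
In Python, from workcell import env gives the robot as it stands.
- The arm moves only by the shell command python3 -m pendant 'ROWS' [FORCE]. ROWS is JSON, a list of rows, each an object with "xyz": the shift along the tool's x, y, z in m, a list of three; "roll": the turn about the tool's z in degrees; "jaw": the closure, from 0 (fully open) to 1 (shut). A call has exactly 8 rows; each row is the pose to reach, as a shift and turn from the pose commanded when the call began, along the tool's axes at that moment; what a row does not reach only later rows make up. A row lasts 1/8 s, in which the tool goes at most 62.5 mm and 10.7 degrees, less where a joint would pass 70% of its speed; a pose out of reach is approached as far as the arm can. A call with a gripper value outside its range is refused whole. The fingers move at their own pace and stop on an object; FORCE is the grip in N (left out, the last holds). Time passes only in rows, so rows that repeat a pose let the fingers close, or fill a call up. It gives the time, the measured TCP pose, the force and the opening at its end, in the units of the state.
- env.state(): the state, without advancing time (a new reading comes with each control period).
- env.grab_frame(name): name is "side" or "top"; returns (picture, depth): 384x512x3 uint8, blue, green, red; 384x512 float32, mm along the optical axis (not along the pixel's ray), 0 where there is no reading.
- env.camera_params(name): a dict with "camera_matrix" (3x3 intrinsics, pixels), "cam_to_world" (4x4, takes a point from camera to world coordinates). Camera axes: x right, y up, looking along -z (the intrinsics and any distortion apply to the point x, -y, -z); pixel columns grow to the right and rows downward; lengths in mm; the calibration is good to about 2 mm. A picture is of the moment at which its call begins. camera_params takes no time and is no camera call.
- env.job_done(): hands the job in, once; it reports no verdict.
The state is a dict: "time_s": time; "qpos": joint angles; "qvel": joint speeds; "effort": joint torques, N m; "ee_pos": TCP position; "ee_rot": TCP orientation; "force": force on the tool from outside, world axes, zero at the start; "torque": the same for the moment, N m; "gripper_width": finger opening in mm.
Only numpy, scipy, OpenCV 4.12 (cv2) and the standard library are available. Lean on these libraries where they do the work, as an engineer would, in place of code of your own. Each camera call takes 0.05 s, during which the arm holds its last target. There are 200 camera calls.

TASK

Stand the loose cyan lamp upright in the empty socket of the open lamp case and let go. Then push the lid over past upright just until its own weight takes it, let it swing down freely without riding or carrying it, and once it has come to rest on its rubber lip press the middle of its free edge straight down onto the firm buffer below, with a steady 15 newtons or so for about a second, then lift off. Never load the lid with more than about 25 newtons, and leave everything else where it is.

Things in the scene. Friction and masses are not known exactly. Their poses are not given: they have to be found in the camera images.
- case: Black instrument case with aluminium corners, fixed: 280 (x) x 200 (y) x 100 high, open top, 6 mm walls. Origin: centre of its underside, z up. Hinge along x on the rim at y = +100, z = 100. Inside, a white block, top at z = 46, has two round sockets, 44 dia, 30 deep, at y = 0, x = -55 (empty) and x = +55 (spare lamp). A black rubber lip on the front rim (y = -96) stands 16 proud; a firm buffer lies hidden in it.
- socket (a point): Centre of the floor of the empty socket, 16 above the bench. The seated lamp's origin belongs here. Axes as the case's.
- lamp: The loose lamp: upright cylinder of 40 diameter, 75 tall, 120 g, with a steel foot (30 high), cyan body and white cap. Origin: centre of its underside; z up along it. Seated, it stands 44 proud of the white block and its top is 91 above the bench.
- lid (a joint): Lid angle, rad: 0 level with the rim, 1.57 upright, 2.0 open stop, leaning back; starts open at 1.65 to 2.0. Hinge friction keeps it still near upright; by its mass (0.35 to 0.65 kg) it takes over by itself between 1.4 and 1.15, comes down in 1 to 3 s and rests on the rubber lip at 0.065 to 0.085. Pressed at its edge the lip drags at 3 to 7 N, then meets a stiff buffer at an unknown 0.015 to 0.05.
- lid_edge (a point): The press point: on the lid's outer face, mid-length, 12 mm in from the free edge (188 from the hinge line, 12 above the underside). z is the outward normal of the outer face.
- lid_hinge (a point): The lid: panel 280 x 200 x 12 thick, black outside, wood inside, aluminium trim 6 wide on three edges. This point: middle of the hinge line, on the underside, 100 above the bench. Closed, its axes are the case's, it extends to -y of the hinge and its outer face is at z = 12. Open, it stands on the case's +y rim, leaning out to +y, free edge about 290 above the bench.
- spare: Bystander: violet spare lamp of the same size, standing in the other socket; leave alone.
- jar: Bystander: amber jar with a black cap, 48 diameter, 70 tall, origin under its centre, near the loose lamp.
- spool: Bystander: copper-coloured spool, 52 diameter, 50 tall, origin under its centre, near the loose lamp.
- driver: Bystander: screwdriver with red handle lying on the bench.
- mug: Bystander: blue mug, 76 diameter, 90 tall.
- can: Bystander: yellow can, 56 diameter, 120 tall.
Mind the look-alikes: they are no part of the job. What is shaped like the lamp but green or red is not meant.

How it is judged (in metres and radians):
On the way, in this order (a step that is already met when the one before it is completed fails the run):
1. the loose lamp stands fully down in the empty socket, released, lid still open (horizontal distance between lamp and socket below 0.006 m and z of lamp in the frame of socket below 0.004 m and angle between lamp's own z axis and vertical below 0.12 rad and contact force between the fingers and lamp below 0.2 N and value of joint lid above 1.5 rad), for 0.2 s.
2. the lid, past upright, falls on its own with nothing of the robot touching it (value of joint lid between 0.15 and 0.75 rad and not (contact force between any of the fingers, the arm and lid above 0.3 N)), for 0.03 s.
3. the lid has come to rest on the rubber lip, untouched (value of joint lid below 0.1 rad and angular speed of lid below 0.05 rad/s and not (contact force between any of the fingers, the arm and lid above 0.3 N)), for 0.1 s.
4. the fingers press the free edge of the lid down on its buffer, steadily with 10 to 22 N, for 0.5 s (contact force between the fingers and lid between 10 and 22 N and value of joint lid below 0.058 rad and distance between the grasp point and lid_edge below 0.06 m), for 0.5 s.
At the end, for the whole second after the job is handed in: The lid lies pressed shut (angle under 0.058 rad) and at rest; the cyan lamp stands in its socket within 6 mm sideways, within 4 mm of the floor and within 0.12 rad of upright; nothing is touched (horizontal distance between lamp and socket below 0.006 m and z of lamp in the frame of socket below 0.004 m and angle between lamp's own z axis and vertical below 0.12 rad and value of joint lid below 0.058 rad and angular speed of lid below 0.05 rad/s and linear speed of lamp below 0.02 m/s).
It fails at once if the lid is loaded with more than 26 N by the robot (contact force between any of the fingers, the arm and lid above 26 N).
It fails at once if the robot touches the lid while it should be swinging down freely (between 0.8 and 0.15 rad) (value of joint lid between 0.15 and 0.8 rad and contact force between any of the fingers, the arm and lid above 0.5 N).
It fails at once if a bystander is moved by more than 15 mm (distance of any of spare, jar, spool, driver, mug, can from where it was at the start of the episode above 0.015 m).
It also fails if it takes over 72 s, if anything falls off the work surface, if the arm or the gripper's body presses on something with over 40 N, if the wrist force passes 120 N, or if a joint passes its speed limit or range.

## Working session

There is one attempt and no reset: what is moved stays moved. The work goes in short steps, Python scripts to look and compute and a shell command to move; the robot and the scene stay as the last step left them, time stands still between calls to the robot, and variables do not carry over. Pictures are saved under pics/ and viewed, about 8 in all and at most 12, crops included, and the job is handed in when it is done.

```bash
mkdir -p pics; ls
cat > h.py <<'E'
import numpy as np, cv2
from workcell import env
def grab(n,f=None):
    p,d=env.grab_frame(n)
    if f: cv2.imwrite('pics/'+f,p)
    np.savez('last_'+n,p=p,d=d); return p,d
def cloud(n,d):
    c=env.camera_params(n);K=np.array(c['camera_matrix']);T=np.array(c['cam_to_world'])
    v,u=np.mgrid[0:d.shape[0],0:d.shape[1]]
    P=np.stack([(u-K[0,2])/K[0,0]*d,-(v-K[1,2])/K[1,1]*d,-d],-1)
    W=P@T[:3,:3].T+T[:3,3]; W[d==0]=np.nan
    return W
E
python3 - <<'E'
from h import *
print(env.state())
for n in('side','top'):
    p,d=grab(n,n+'0.png');print(env.camera_params(n),(d==0).sum())
a=cv2.imread('pics/side0.png');b=cv2.imread('pics/top0.png')
E
```

```text
pics
{'time_s': 0.0, 'qpos': array([-6.56056462e+01,  1.83514505e+01,  8.97080876e+01,  9.49558990e-04,
        7.20428002e+01, -1.14776581e+00]), 'qvel': array([-0.12405179,  0.06516378, -0.03773477, -0.02181071,  0.06950045,
       -0.03527825]), 'effort': array([ 1.06431132e-04, -4.12457013e+01, -2.31974334e+01,  7.27694621e-02,
        4.58022463e-02, -1.62809711e-04]), 'ee_pos': array([ 247.70139037, -518.34089196,  213.11079568]), 'ee_rot': array([-1.79997047e+02,  1.02299632e-01, -6.44581713e+01]), 'force': array([-0.18723194,  0.44328676, -0.26332745]), 'torque': array([-0.00029515, -0.01200565,  0.02820839]), 'gripper_width': 90.97423672489683}
{'camera_matrix': array([[445.25154818,   0.        , 256.02439277],
       [  0.        , 445.25154818, 188.82175169],
       [  0.        ,   0.        ,   1.        ]]), 'cam_to_world': array([[-1.87363076e-01, -6.83169390e-01,  7.05814892e-01,
         1.41622818e+03],
       [ 9.82216595e-01, -1.21470807e-01,  1.43162161e-01,
         1.90860947e+02],
       [-1.20681017e-02,  7.20086402e-01,  6.93779456e-01,
         9.89566633e+02],
       [ 0.00000000e+00,  0.00000000e+00,  0.00000000e+00,
         1.00000000e+00]])} 3019
{'camera_matrix': array([[487.40404592,   0.        , 254.97625892],
       [  0.        , 487.40404592, 196.21798894],
       [  0.        ,   0.        ,   1.        ]]), 'cam_to_world': array([[-3.44179512e-02,  9.74311055e-01, -2.22560941e-01,
         1.54927912e+02],
       [-9.99407499e-01, -3.36063363e-02,  7.43406948e-03,
         2.90964525e+01],
       [-2.36361772e-04,  2.22684939e-01,  9.74890436e-01,
         1.59477441e+03],
       [ 0.00000000e+00,  0.00000000e+00,  0.00000000e+00,
         1.00000000e+00]])} 801
```

View pics/top0.png

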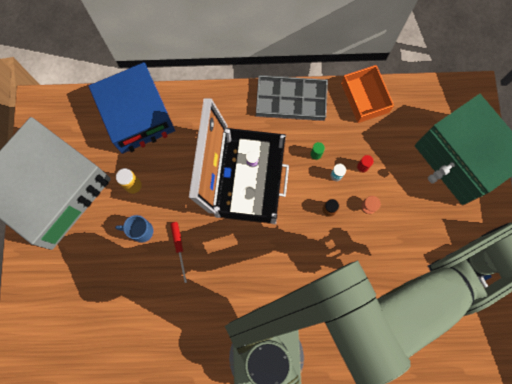

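View pics/side0.png

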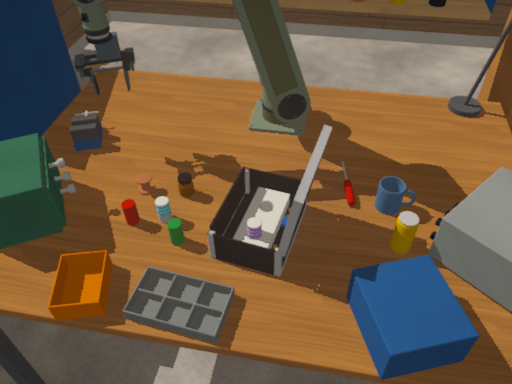

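Top view: open case around (245,175) with its lid on the left (hinge toward world +y), spare cap at (252,158), empty socket near (249,190), cyan lamp at (338,172), jar (331,207), spool (371,204), green (317,151), red (366,163).

Run:
```python
from h import *
L=np.load('last_top.npz');p,d=L['p'],L['d'];W=cloud('top',d)
S=np.load('last_side.npz');WS=cloud('side',S['d'])
def near(W,u,v,r): return W[v-r:v+r+1,u-r:u+r+1].reshape(-1,3)
for nm,u,v,zz in(('lamp',338,172,75),('jar',331,207,70),('spool',371,204,50),('green',317,151,75),('red',366,163,75),('spare',252,158,91)):
    for W_,t in((W,'top'),(WS,'side')):
        if t=='top': q=near(W,u,v,14); 
        else:
            q=WS.reshape(-1,3); q=q[np.hypot(*(q[:,:2]-c[:2]).T)<28]
        q=q[np.abs(q[:,2]-zz)<5]
        if len(q)<4: print(nm,t,'none');continue
        (cx,cy),r=cv2.minEnclosingCircle(q[:,:2].astype(np.float32)); 
        c=np.array([cx,cy]);print(nm,t,len(q),c.round(1),round(r,1),'mean',q.mean(0).round(1))
# block top plane z~46 and rim z~100
for W_,t in((W,'top'),(WS,'side')):
    q=W_.reshape(-1,3);q=q[(q[:,0]>350)&(q[:,0]<750)&(q[:,1]>-120)&(q[:,1]<300)]
    for lo,hi in((40,52),(95,105),(106,122)):
        s=q[(q[:,2]>lo)&(q[:,2]<hi)];
        if len(s)>5: print(t,lo,len(s),cv2.minAreaRect(s[:,:2].astype(np.float32)),s[:,2].mean())
c=p[90:235,180:300];cv2.imwrite('pics/c1.png',cv2.resize(c,None,fx=5,fy=5,interpolation=cv2.INTER_CUBIC)[:,:600])
```

```text
lamp top 96 [ 581.5 -257. ] 20.3 mean [ 581.7 -256.6   75.2]
lamp side 111 [ 581.1 -257.4] 20.1 mean [ 581.8 -256.5   75. ]
jar top 115 [ 464.9 -226.6] 21.8 mean [ 464.  -226.7   69.4]
jar side 118 [ 464.3 -225. ] 24.1 mean [ 466.6 -225.5   70.1]
spool top 164 [ 471.5 -360.1] 26.0 mean [ 470.9 -359.    50.1]
spool side 151 [ 471.2 -360.1] 27.1 mean [ 472.9 -359.9   50.5]
green top 95 [ 657.1 -193.6] 20.2 mean [ 657.3 -193.7   74.8]
green side 132 [ 657.9 -195.2] 20.5 mean [ 658.9 -193.2   75.2]
red top 98 [ 608.4 -348.9] 20.6 mean [ 607.8 -349.4   74.9]
red side 118 [ 610.5 -349.4] 21.1 mean [ 610.2 -348.    75.2]
spare top 111 [629.2  24.6] 20.2 mean [629.2  24.6  91. ]
spare side 139 [630.1  25.8] 20.7 mean [631.2  25.4  90.9]
top 40 1927 ((571.5782470703125, 21.460983276367188), (219.4039306640625, 278.5832824707031), 80.7638931274414) 45.95159962325398
top 95 443 ((573.5530395507812, 36.225318908691406), (206.43756103515625, 286.9047546386719), 81.31068420410156) 99.99677339979266
top 106 294 ((589.4273681640625, 120.62968444824219), (384.8594055175781, 291.94287109375), 84.18282318115234) 113.62652120905712
side 40 2053 ((576.2920532226562, 33.56797790527344), (199.6074981689453, 283.3185119628906), 81.6710205078125) 46.3360174112108
side 95 541 ((575.0579223632812, 39.54852294921875), (214.0438690185547, 294.3628234863281), 81.35111999511719) 99.59587238057314
side 106 285 ((578.3255615234375, 40.595787048339844), (216.8241729736328, 290.3036193847656), 81.3713607788086) 114.24876527821698
```

Run:
```python
import cv2
a=cv2.imread('pics/c1.png');print(a.shape);cv2.imwrite('pics/c1.png',cv2.resize(a,(480,580)))
```

```text
(725, 600, 3)
```

View pics/c1.png

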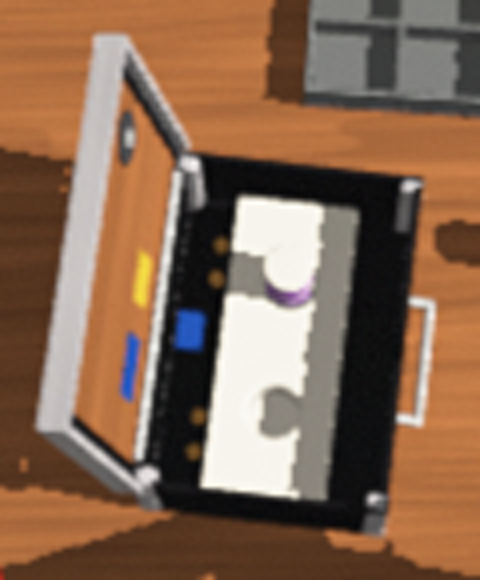

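The crop shows the empty socket near crop (277,411), the case turned by about -8.6°, the spare beside it, and nothing blocking the socket. Next I fit the socket, the rim yaw and the lid angle.

Run:
```python
from h import *
from scipy.optimize import least_squares
L=np.load('last_top.npz');S=np.load('last_side.npz')
Q={'top':cloud('top',L['d']),'side':cloud('side',S['d'])}
c0=np.array([520.8,41.7])
for t,W in Q.items():
    q=W.reshape(-1,3); q=q[np.hypot(*(q[:,:2]-c0).T)<34]; 
    b=q[np.abs(q[:,2]-46)<3]; f=q[np.abs(q[:,2]-16)<3]; deep=q[(q[:,2]<40)]
    print(t,len(b),len(f),len(deep),'floor mean',f.mean(0) if len(f) else 0)
    # hole: block points must be outside r=22, hole (deep) points inside
    def cost(c):
        r=np.hypot(*(b[:,:2]-c).T); s=np.hypot(*(deep[:,:2]-c).T)
        return np.clip(22-r,0,None).__pow__(2).sum()+np.clip(s-22,0,None).__pow__(2).sum()
    G=[(cost(np.array([x,y])),x,y) for x in np.arange(510,532,.5) for y in np.arange(32,52,.5)]
    G.sort(); g=np.array(G[:15]); print(g[0],g[:,1:].mean(0))
# block and rim extents in case frame
a=np.radians(-8.6);ex=np.array([np.cos(a),np.sin(a)]);ey=np.array([-ex[1],ex[0]])
c=np.array([575.2,33.4])
for t,W in Q.items():
    q=W.reshape(-1,3);l=np.c_[(q[:,:2]-c)@ex,(q[:,:2]-c)@ey,q[:,2]]
    m=(np.abs(l[:,0])<150)&(l[:,1]>-115)&(l[:,1]<110)
    r=l[m&(np.abs(l[:,2]-46)<2)&(np.abs(l[:,1])<80)]; print(t,'block',[np.percentile(r[:,i],[1,99]).round(1) for i in (0,1)])
    r=l[m&(np.abs(l[:,2]-100)<3)&(np.abs(l[:,1])<95)];print('rim x',np.percentile(r[:,0],[1,99]).round(1))
    r=l[m&(l[:,1]<-85)&(l[:,2]>96)&(l[:,2]<120)&(np.abs(l[:,0])<100)];print('lip/rim y',np.percentile(r[:,1],[2,98]).round(1),np.percentile(r[:,2],[5,95]).round(1))
    # yaw from front rim
    if len(r)>9: print('slope deg',np.degrees(np.polyfit(r[:,0],r[:,1],1)[0]))
    k=(np.abs(l[:,0])<110)&(l[:,1]>100)&(l[:,1]<220)&(l[:,2]>130)&(l[:,2]<282);k=l[k]
    if len(k)>20:
        pf=np.polyfit(k[:,2]-100,k[:,1],1);print('lid angle',90+np.degrees(np.arctan(pf[0])),'y at hinge',pf[1],'res',np.std(k[:,1]-np.polyval(pf,k[:,2]-100)),'n',len(k), 'zmax',np.nanmax(l[(np.abs(l[:,0])<110)&(l[:,1]>100)&(l[:,1]<220)][:,2]))
```

```text
top 120 61 149 floor mean [525.32715065  40.20290211  16.13387976]
[646.20757292 521.5         43.5       ] [521.7  43.3]
side 164 38 108 floor mean [504.9553655   39.18807075  16.08102286]
[100.0462373 518.5        41.       ] [518.4         41.06666667]
top block [array([-123.3,  136. ]), array([-48.7,  49.6])]
rim x [-140.2  140.7]
lip/rim y [-99.7 -92.9] [100.7 118.7]
slope deg -0.07868928333154288
lid angle 99.75868833254738 y at hinge 97.84100521899774 res 1.1175580519997126 n 1053 zmax 311.0649180928199
side block [array([-136.3,  140.5]), array([-57.9,  60.7])]
rim x [-141.9  141.1]
lip/rim y [-99.6 -92.3] [ 97.7 118.2]
slope deg 0.029923916515853754
lid angle 99.66578548500202 y at hinge 111.53074909649582 res 0.053909208611857176 n 62 zmax 307.20837011878973
```

```bash
cat >> h.py <<'E'
c=np.array([575.2,33.4]);A=np.radians(-8.6);EX=np.array([np.cos(A),np.sin(A)]);EY=np.array([-EX[1],EX[0]])
def case(x,y): return c+x*EX+y*EY
def rel(cur,tgt,yc,yt=None):
    y=np.radians(yc);d=np.array(tgt)-np.array(cur)
    s=[d[0]*np.cos(y)+d[1]*np.sin(y), d[0]*np.sin(y)-d[1]*np.cos(y), -d[2]]
    print('shift m',np.round(np.array(s)/1000,4),'roll',None if yt is None else round(yc-yt,2))
def st():
    s=env.state();print(s['time_s'],s['ee_pos'].round(1),s['ee_rot'].round(2),s['force'].round(2),round(s['gripper_width'],1))
E
python3 -c "
from h import *
rel([247.93,-518.82,213.98],[581.4,-257.1,150],-64.458,-8.6)
print(case(-55,0),case(0,-88))
rel([581.4,-257.1,41],[*case(-55,0),57],-8.6)"
```

```text
shift m [-0.0924 -0.4137  0.064 ] roll -55.86
[520.81839904  41.62444389] [562.04088978 -53.61056153]
shift m [-0.1046 -0.2863 -0.016 ] roll None
```

```bash
python3 -m pendant '[{"xyz":[-0.012,-0.052,0.0],"roll":-7,"jaw":0},{"xyz":[-0.024,-0.104,0.0],"roll":-14,"jaw":0},{"xyz":[-0.036,-0.156,0.01],"roll":-21,"jaw":0},{"xyz":[-0.048,-0.208,0.02],"roll":-28,"jaw":0},{"xyz":[-0.060,-0.260,0.03],"roll":-35,"jaw":0},{"xyz":[-0.072,-0.312,0.04],"roll":-42,"jaw":0},{"xyz":[-0.083,-0.364,0.05],"roll":-49,"jaw":0},{"xyz":[-0.0924,-0.4137,0.064],"roll":-55.86,"jaw":0}]' 20; python3 -c "
from h import *
st();rel([581.4,-257.1,150],[581.4,-257.1,41],-8.6)"
```

```text
time_s: 1.1
ee_pos: [582.7, -255.8, 149.5]
ee_rot: [180.0, -0.0, -8.3]
force: [0.3, -0.5, 0.3]
gripper_width: 91.3
1.1 [ 582.7 -255.8  149.5] [179.99  -0.    -8.35] [ 0.31 -0.55  0.29] 91.3
shift m [ 0.    -0.     0.109] roll None
```

```bash
python3 -m pendant '[{"xyz":[0,0,0],"roll":0,"jaw":0},{"xyz":[0,0,0.03],"roll":0,"jaw":0},{"xyz":[0,0,0.06],"roll":0,"jaw":0},{"xyz":[0,0,0.09],"roll":0,"jaw":0},{"xyz":[0,0,0.109],"roll":0,"jaw":0},{"xyz":[0,0,0.109],"roll":0,"jaw":0},{"xyz":[0,0,0.109],"roll":0,"jaw":0.3},{"xyz":[0,0,0.109],"roll":0,"jaw":0.5}]' 20; python3 -m pendant '[{"xyz":[0,0,0],"roll":0,"jaw":0.7},{"xyz":[0,0,0],"roll":0,"jaw":1},{"xyz":[0,0,0],"roll":0,"jaw":1},{"xyz":[0,0,0],"roll":0,"jaw":1},{"xyz":[0,0,0],"roll":0,"jaw":1},{"xyz":[0,0,0],"roll":0,"jaw":1},{"xyz":[0,0,-0.02],"roll":0,"jaw":1},{"xyz":[0,0,-0.04],"roll":0,"jaw":1}]' 20
```

```text
time_s: 2.1
ee_pos: [581.9, -257.7, 42.3]
ee_rot: [180.0, -0.1, -8.6]
force: [-0.1, 0.5, -0.3]
gripper_width: 74.2
time_s: 3.1
ee_pos: [581.1, -257.0, 80.9]
ee_rot: [-180.0, 0.1, -8.6]
force: [0.0, -0.6, -0.8]
gripper_width: 38.6
```

```bash
python3 -m pendant '[{"xyz":[0,0,-0.05],"roll":0,"jaw":1},{"xyz":[0,0,-0.1],"roll":0,"jaw":1},{"xyz":[0,-0.03,-0.13],"roll":0,"jaw":1},{"xyz":[-0.02,-0.08,-0.13],"roll":0,"jaw":1},{"xyz":[-0.04,-0.13,-0.13],"roll":0,"jaw":1},{"xyz":[-0.06,-0.18,-0.13],"roll":0,"jaw":1},{"xyz":[-0.08,-0.23,-0.13],"roll":0,"jaw":1},{"xyz":[-0.1046,-0.2863,-0.12],"roll":0,"jaw":1}]' 20; python3 -m pendant '[{"xyz":[0,0,0],"roll":0,"jaw":1},{"xyz":[0,0,0.02],"roll":0,"jaw":1},{"xyz":[0,0,0.04],"roll":0,"jaw":1},{"xyz":[0,0,0.06],"roll":0,"jaw":1},{"xyz":[0,0,0.08],"roll":0,"jaw":1},{"xyz":[0,0,0.09],"roll":0,"jaw":1},{"xyz":[0,0,0.09],"roll":0,"jaw":1},{"xyz":[0,0,0.09],"roll":0,"jaw":1}]' 20
python3 - <<'E'
from h import *
st()
p,d=grab('side','s1.png');q,e=grab('top','t1.png')
a=cv2.resize(p[150:280,200:340],(560,520),interpolation=cv2.INTER_CUBIC)
cv2.imwrite('pics/s1c.png',a)
for n,dd in(('side',d),('top',e)):
    W=cloud(n,dd).reshape(-1,3);w=W[(np.hypot(*(W[:,:2]-case(-55,0)).T)<30)]
    print(n,[(z,int((abs(w[:,2]-z)<3).sum())) for z in range(40,190,10)])
    im=p if n=='side' else q
    hsv=cv2.cvtColor(im,cv2.COLOR_BGR2HSV).reshape(-1,3)
    m=(np.hypot(*(W[:,:2]-case(-55,0)).T)<35)&(hsv[:,0]>80)&(hsv[:,0]<110)&(hsv[:,1]>60)&(W[:,2]>60)
    print(n,m.sum(),W[m].min(0) if m.any() else 0,W[m].max(0) if m.any() else 0)
E
```

```text
time_s: 4.1
ee_pos: [520.9, 43.1, 201.4]
ee_rot: [-180.0, -0.1, -8.6]
force: [0.1, 0.1, -0.7]
gripper_width: 39.5
time_s: 5.1
ee_pos: [521.5, 41.4, 111.7]
ee_rot: [-180.0, -0.1, -8.6]
force: [0.3, -1.1, -1.5]
gripper_width: 38.9
5.1 [521.5  41.4 111.7] [-1.7999e+02 -9.0000e-02 -8.6200e+00] [ 0.34 -1.06 -1.5 ] 38.9
side [(40, 12), (50, 22), (60, 0), (70, 3), (80, 18), (90, 22), (100, 15), (110, 6), (120, 15), (130, 7), (140, 3), (150, 1), (160, 0), (170, 2), (180, 7)]
side 23 [525.38071241  29.32258802  96.42952768] [552.03647292  59.58381926 140.84021577]
top [(40, 0), (50, 0), (60, 0), (70, 0), (80, 0), (90, 0), (100, 0), (110, 0), (120, 0), (130, 0), (140, 0), (150, 0), (160, 0), (170, 0), (180, 0)]
top 1 [500.39758495  69.60419603 301.51385275] [500.39758495  69.60419603 301.51385275]
```

View pics/s1c.png

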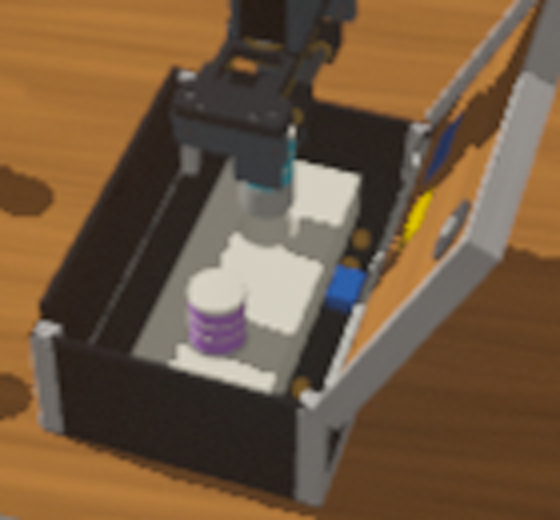

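The crop shows the lamp held upright above the empty socket at (265,200). Next I lower it gently and watch the force.

```bash
python3 -m pendant '[{"xyz":[0,0,0.01],"roll":0,"jaw":1},{"xyz":[0,0,0.018],"roll":0,"jaw":1},{"xyz":[0,0,0.021],"roll":0,"jaw":1},{"xyz":[0,0,0.023],"roll":0,"jaw":1},{"xyz":[0,0,0.025],"roll":0,"jaw":1},{"xyz":[0,0,0.027],"roll":0,"jaw":1},{"xyz":[0,0,0.028],"roll":0,"jaw":1},{"xyz":[0,0,0.028],"roll":0,"jaw":1}]' 20
```

```text
time_s: 6.2
ee_pos: [520.7, 41.6, 82.9]
ee_rot: [180.0, -0.0, -8.6]
force: [0.5, 0.2, -0.9]
gripper_width: 39.2
```

```bash
python3 -m pendant '[{"xyz":[0,0,0.004],"roll":0,"jaw":1},{"xyz":[0,0,0.008],"roll":0,"jaw":1},{"xyz":[0,0,0.012],"roll":0,"jaw":1},{"xyz":[0,0,0.016],"roll":0,"jaw":1},{"xyz":[0,0,0.02],"roll":0,"jaw":1},{"xyz":[0,0,0.023],"roll":0,"jaw":1},{"xyz":[0,0,0.025],"roll":0,"jaw":1},{"xyz":[0,0,0.025],"roll":0,"jaw":1}]' 20
```

```text
time_s: 7.2
ee_pos: [520.7, 41.6, 57.8]
ee_rot: [180.0, 0.0, -8.6]
force: [0.2, -0.1, -0.2]
gripper_width: 39.2
```

```bash
python3 -m pendant '[{"xyz":[0,0,0.001],"roll":0,"jaw":1},{"xyz":[0,0,0.001],"roll":0,"jaw":0.7},{"xyz":[0,0,0.001],"roll":0,"jaw":0.4},{"xyz":[0,0,0.001],"roll":0,"jaw":0.2},{"xyz":[0,0,0.001],"roll":0,"jaw":0.2},{"xyz":[0,0,0.001],"roll":0,"jaw":0.2},{"xyz":[0,0,-0.02],"roll":0,"jaw":0.2},{"xyz":[0,0,-0.05],"roll":0,"jaw":0.2}]' 20
python3 -m pendant '[{"xyz":[0,0,-0.03],"roll":0,"jaw":0.2},{"xyz":[0,0,-0.08],"roll":0,"jaw":0.2},{"xyz":[0,0,-0.14],"roll":0,"jaw":0.2},{"xyz":[-0.02,0.05,-0.20],"roll":0,"jaw":0.2},{"xyz":[-0.04,0.1,-0.24],"roll":0,"jaw":0.2},{"xyz":[-0.06,0.14,-0.26],"roll":0,"jaw":0.2},{"xyz":[-0.08,0.16,-0.26],"roll":0,"jaw":0.6},{"xyz":[-0.08,0.16,-0.26],"roll":0,"jaw":1}]' 20
python3 - <<'E'
from h import *
st()
p,d=grab('side','s2.png');q,e=grab('top','t2.png')
for n,im,dd in(('side',p,d),('top',q,e)):
    W=cloud(n,dd).reshape(-1,3)
    for nm,k in(('lamp',-55),('spare',55)):
        w=W[(np.hypot(*(W[:,:2]-case(k,0)).T)<28)&(abs(W[:,2]-91)<5)]
        if len(w)>3:print(n,nm,len(w),cv2.minEnclosingCircle(w[:,:2].astype(np.float32)),w.mean(0).round(1),'want',case(k,0))
b=cv2.resize(q[90:240,170:310],(560,600),interpolation=cv2.INTER_CUBIC);cv2.imwrite('pics/t2c.png',b)
E
```

```text
time_s: 8.2
ee_pos: [520.0, 41.6, 107.8]
ee_rot: [180.0, 0.1, -8.6]
force: [0.3, -0.5, 0.6]
gripper_width: 73.0
time_s: 9.2
ee_pos: [416.5, -105.7, 369.0]
ee_rot: [180.0, -0.1, -8.8]
force: [0.8, 0.3, 0.2]
gripper_width: 56.1
9.2 [ 416.5 -105.7  369. ] [ 1.7997e+02 -1.3000e-01 -8.7900e+00] [0.83 0.3  0.18] 56.1
side lamp 118 ((520.67822265625, 42.6182861328125), 21.39417839050293) [522.4  41.5  91.1] want [520.81839904  41.62444389]
side spare 137 ((629.5274047851562, 26.73343849182129), 21.503189086914062) [630.9  25.4  90.9] want [629.58160096  25.17555611]
top lamp 103 ((520.255859375, 40.24542236328125), 19.85194206237793) [520.4  41.   91. ] want [520.81839904  41.62444389]
top spare 93 ((629.8618774414062, 24.70671272277832), 19.705001831054688) [630.   24.4  91.1] want [629.58160096  25.17555611]
```

View pics/t2.png

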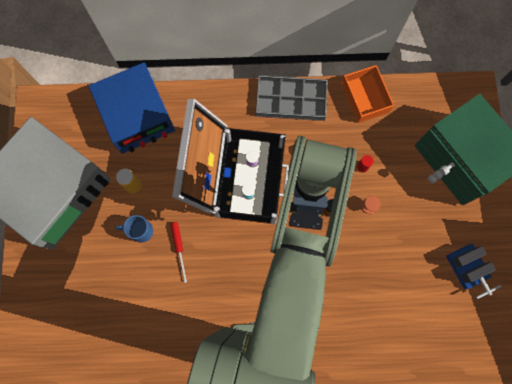

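Lamp seated: both cameras put its top at 91 mm, 1–2 mm from the socket centre. The lid in the top view now seems to lean further back (free edge near (190,105)), so I measure it again along with the height of the arm.

Run:
```python
from h import *
for t in('top','side'):
    L=np.load('last_%s.npz'%t);W=cloud(t,L['d']);q=W.reshape(-1,3)
    l=np.c_[(q[:,:2]-c)@EX,(q[:,:2]-c)@EY,q[:,2]]
    k=l[(np.abs(l[:,0])<130)&(l[:,1]>100)&(l[:,1]<230)&(l[:,2]>110)&(l[:,2]<320)]
    for x0 in(-135,-90,-45,0,45,90):
        s=k[(k[:,0]>x0)&(k[:,0]<x0+45)]
        if len(s)>9: print(t,x0,len(s),'y',np.percentile(s[:,1],[2,98]).round(0),'z',np.percentile(s[:,2],[2,98]).round(0),'ang',round(90+np.degrees(np.arctan2(np.median(s[:,1])-100,np.median(s[:,2])-100)),1))
L=np.load('last_top.npz');W=cloud('top',L['d'])
for u,v in((325,160),(320,200),(305,240),(290,270),(270,310),(250,340)): print('arm',u,v,W[v,u].round(0))
```

```text
top -135 548 y [107. 195.] z [116. 291.] ang 114.2
top -90 611 y [106. 195.] z [116. 291.] ang 113.6
top -45 587 y [106. 195.] z [117. 291.] ang 113.7
top 0 573 y [106. 195.] z [118. 291.] ang 113.8
top 45 570 y [106. 195.] z [118. 291.] ang 113.7
top 90 479 y [105. 195.] z [115. 292.] ang 113.7
side -135 216 y [107. 195.] z [121. 292.] ang 113.5
side -90 283 y [106. 196.] z [120. 292.] ang 113.4
side -45 306 y [106. 196.] z [120. 292.] ang 113.5
side 0 331 y [106. 196.] z [119. 292.] ang 113.5
side 45 345 y [106. 196.] z [120. 292.] ang 113.1
side 90 281 y [108. 196.] z [124. 292.] ang 113.6
arm 325 160 [ 413. -108.  741.]
arm 320 200 [ 380. -121.  548.]
arm 305 240 [267. -62. 749.]
arm 290 270 [216. -33. 752.]
arm 270 310 [150.   4. 761.]
arm 250 340 [102.  39. 746.]
```

Run:
```python
from h import *
T=case(0,235);print(T);rel([417.8,-104.6,368],[*T,360],-8.6)
W=cloud('top',np.load('last_top.npz')['d']).reshape(-1,3)
m=(np.hypot(*(W[:,:2]-T).T)<130);w=W[m];l=(w[:,:2]-c)@EY
print('max z behind lid',w[l>205][:,2].max())
```

```text
[610.34080571 265.75774955]
shift m [ 0.135 -0.395  0.008] roll None
max z behind lid 44.05845017445404
```

```bash
python3 -m pendant '[{"xyz":[0.02,-0.05,0],"roll":0,"jaw":1},{"xyz":[0.04,-0.1,0],"roll":0,"jaw":1},{"xyz":[0.06,-0.15,0],"roll":0,"jaw":1},{"xyz":[0.08,-0.2,0],"roll":0,"jaw":1},{"xyz":[0.1,-0.25,0],"roll":0,"jaw":1},{"xyz":[0.12,-0.3,0],"roll":0,"jaw":1},{"xyz":[0.13,-0.35,0],"roll":0,"jaw":1},{"xyz":[0.135,-0.395,0.008],"roll":0,"jaw":1}]' 20
python3 -m pendant '[{"xyz":[0,0,0],"roll":0,"jaw":1},{"xyz":[0,0,0],"roll":0,"jaw":1},{"xyz":[0,0,0.03],"roll":0,"jaw":1},{"xyz":[0,0,0.06],"roll":0,"jaw":1},{"xyz":[0,0,0.09],"roll":0,"jaw":1},{"xyz":[0,0,0.11],"roll":0,"jaw":1},{"xyz":[0,0,0.11],"roll":0,"jaw":1},{"xyz":[0,0,0.11],"roll":0,"jaw":1}]'
python3 -m pendant '[{"xyz":[0,0.005,0],"roll":0,"jaw":1},{"xyz":[0,0.010,0],"roll":0,"jaw":1},{"xyz":[0,0.015,0],"roll":0,"jaw":1},{"xyz":[0,0.02,0],"roll":0,"jaw":1},{"xyz":[0,0.025,0],"roll":0,"jaw":1},{"xyz":[0,0.03,0],"roll":0,"jaw":1},{"xyz":[0,0.035,0],"roll":0,"jaw":1},{"xyz":[0,0.04,0],"roll":0,"jaw":1}]'
```

```text
time_s: 10.3
ee_pos: [611.0, 269.6, 358.4]
ee_rot: [180.0, 0.0, -8.5]
force: [1.0, -0.4, -0.1]
gripper_width: 0.3
time_s: 11.3
ee_pos: [610.8, 265.4, 251.5]
ee_rot: [-179.9, -0.1, -8.6]
force: [-0.1, -0.0, 0.2]
gripper_width: 0.1
time_s: 12.3
ee_pos: [604.4, 226.2, 250.2]
ee_rot: [-180.0, -0.0, -8.6]
force: [1.4, 2.5, 2.8]
gripper_width: 0.8
```

```bash
python3 -m pendant '[{"xyz":[0,0.005,0],"roll":0,"jaw":1},{"xyz":[0,0.010,0],"roll":0,"jaw":1},{"xyz":[0,0.015,0],"roll":0,"jaw":1},{"xyz":[0,0.02,0],"roll":0,"jaw":1},{"xyz":[0,0.025,0],"roll":0,"jaw":1},{"xyz":[0,0.03,0],"roll":0,"jaw":1},{"xyz":[0,0.035,0],"roll":0,"jaw":1},{"xyz":[0,0.04,0],"roll":0,"jaw":1}]'
python3 -m pendant '[{"xyz":[0,0.005,0],"roll":0,"jaw":1},{"xyz":[0,0.010,0],"roll":0,"jaw":1},{"xyz":[0,0.015,0],"roll":0,"jaw":1},{"xyz":[0,0.02,0],"roll":0,"jaw":1},{"xyz":[0,0.025,0],"roll":0,"jaw":1},{"xyz":[0,0.03,0],"roll":0,"jaw":1},{"xyz":[0,0.035,0],"roll":0,"jaw":1},{"xyz":[0,0.04,0],"roll":0,"jaw":1}]'
```

```text
time_s: 13.3
ee_pos: [598.2, 186.2, 249.8]
ee_rot: [180.0, 0.0, -8.6]
force: [1.5, 2.1, 0.1]
gripper_width: 0.7
time_s: 14.3
ee_pos: [592.2, 146.8, 249.9]
ee_rot: [180.0, -0.0, -8.6]
force: [0.6, 0.8, 1.6]
gripper_width: 0.4
```

Now at case y = 115 (lid about 1.5 rad). From here I use smaller steps.

```bash
python3 -m pendant '[{"xyz":[0,0.003,0],"roll":0,"jaw":1},{"xyz":[0,0.006,0],"roll":0,"jaw":1},{"xyz":[0,0.009,0],"roll":0,"jaw":1},{"xyz":[0,0.012,0],"roll":0,"jaw":1},{"xyz":[0,0.015,0],"roll":0,"jaw":1},{"xyz":[0,0.018,0],"roll":0,"jaw":1},{"xyz":[0,0.021,0],"roll":0,"jaw":1},{"xyz":[0,0.024,0],"roll":0,"jaw":1}]'
cat > lid.py <<'E'
from h import *
st()
for t in('side','top'):
    p,d=grab(t);W=cloud(t,d);q=W.reshape(-1,3)
    l=np.c_[(q[:,:2]-c)@EX,(q[:,:2]-c)@EY,q[:,2]]
    k=l[((np.abs(l[:,0]+115)<22)|(np.abs(l[:,0]-115)<22))&(l[:,1]>-125)&(l[:,1]<200)&(l[:,2]>108)&(l[:,2]<320)]
    r=np.hypot(k[:,1]-100,k[:,2]-100);k=k[(r>60)&(r<206)]
    a=np.arctan2(k[:,2]-100,100-k[:,1]);print(t,len(k),'angle pct',np.percentile(a,[10,50,90]).round(2) if len(k) else '')
E
python3 lid.py
```

```text
time_s: 15.3
ee_pos: [588.7, 123.1, 249.9]
ee_rot: [180.0, -0.0, -8.6]
force: [-0.8, 0.7, -0.2]
gripper_width: 0.4
15.3 [588.7 123.1 249.9] [179.99  -0.    -8.6 ] [-0.83  0.68 -0.23] 0.4
side 556 angle pct [0.1  1.4  1.48]
top 77 angle pct [0.07 0.11 1.33]
```

```bash
python3 -m pendant '[{"xyz":[0,0.003,0],"roll":0,"jaw":1},{"xyz":[0,0.006,0],"roll":0,"jaw":1},{"xyz":[0,0.009,0],"roll":0,"jaw":1},{"xyz":[0,0.012,0],"roll":0,"jaw":1},{"xyz":[0,0.012,0],"roll":0,"jaw":1},{"xyz":[0,0.012,0],"roll":0,"jaw":1},{"xyz":[0,0.012,0],"roll":0,"jaw":1},{"xyz":[0,0.012,0],"roll":0,"jaw":1}]'
python3 lid.py
```

```text
time_s: 16.4
ee_pos: [586.9, 111.6, 249.9]
ee_rot: [180.0, -0.0, -8.6]
force: [-0.3, 0.6, -0.3]
gripper_width: 0.2
16.4 [586.9 111.6 249.9] [180.    -0.    -8.59] [-0.33  0.64 -0.29] 0.2
side 730 angle pct [1.11 1.19 1.27]
top 173 angle pct [0.08 1.14 1.16]
```

```bash
python3 -m pendant '[{"xyz":[0,0,0],"roll":0,"jaw":1},{"xyz":[0,0,0],"roll":0,"jaw":1},{"xyz":[0,0,0],"roll":0,"jaw":1},{"xyz":[0,0,0],"roll":0,"jaw":1},{"xyz":[0,0,0],"roll":0,"jaw":1},{"xyz":[0,0,0],"roll":0,"jaw":1},{"xyz":[0,0,0],"roll":0,"jaw":1},{"xyz":[0,0,0],"roll":0,"jaw":1}]'
python3 lid.py
```

```text
time_s: 17.5
ee_pos: [586.9, 111.6, 250.0]
ee_rot: [180.0, -0.0, -8.6]
force: [-0.4, -0.3, -0.6]
gripper_width: 0.3
17.5 [586.9 111.6 250. ] [180.    -0.    -8.59] [-0.37 -0.32 -0.59] 0.3
side 1266 angle pct [0.14 0.17 0.25]
top 833 angle pct [0.13 0.15 0.22]
```

```bash
python3 -m pendant '[{"xyz":[0,0.02,0],"roll":0,"jaw":1},{"xyz":[0,0.06,0],"roll":0,"jaw":1},{"xyz":[0,0.1,0.01],"roll":0,"jaw":1},{"xyz":[0,0.14,0.03],"roll":0,"jaw":1},{"xyz":[0,0.167,0.06],"roll":0,"jaw":1},{"xyz":[0,0.167,0.09],"roll":0,"jaw":1},{"xyz":[0,0.167,0.105],"roll":0,"jaw":1},{"xyz":[0,0.167,0.105],"roll":0,"jaw":1}]'
python3 - <<'E'
from h import *
st();print('want',case(0,-88))
for t in('side','top'):
    p,d=grab(t,t+'3.png');W=cloud(t,d);q=W.reshape(-1,3)
    l=np.c_[(q[:,:2]-c)@EX,(q[:,:2]-c)@EY,q[:,2]]
    k=l[(np.abs(l[:,0])>60)&(np.abs(l[:,0])<125)&(l[:,1]>-95)&(l[:,1]<90)&(l[:,2]>100)&(l[:,2]<140)]
    f=np.polyfit(k[:,1],k[:,2],1);print(t,len(k),'ang',-np.arctan(f[0]),'z at edge',np.polyval(f,-88))
S=cv2.imread('pics/side3.png')[110:290,180:380];cv2.imwrite('pics/s3c.png',cv2.resize(S,(600,540),interpolation=cv2.INTER_CUBIC))
E
```

```text
time_s: 18.6
ee_pos: [561.4, -53.9, 144.3]
ee_rot: [180.0, 0.1, -8.6]
force: [0.0, -0.5, -0.1]
gripper_width: 0.8
18.6 [561.4 -53.9 144.3] [ 1.7998e+02  1.1000e-01 -8.6000e+00] [ 0.   -0.54 -0.11] 0.8
want [562.04088978 -53.61056153]
side 2352 ang 0.07610764846235969 z at edge 126.78157089002175
top 1436 ang 0.07497942394418204 z at edge 126.2438281835631
```

View pics/s3c.png

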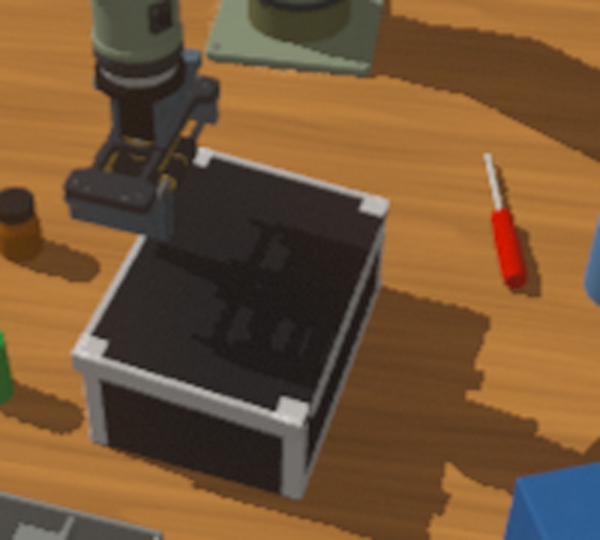

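The lid is at rest on its lip at 0.075 rad, with the shut fingers hovering over the middle of its front edge. Next I press in small steps.

```bash
python3 -m pendant '[{"xyz":[0,0,0.005],"roll":0,"jaw":1},{"xyz":[0,0,0.01],"roll":0,"jaw":1},{"xyz":[0,0,0.013],"roll":0,"jaw":1},{"xyz":[0,0,0.015],"roll":0,"jaw":1},{"xyz":[0,0,0.0165],"roll":0,"jaw":1},{"xyz":[0,0,0.0175],"roll":0,"jaw":1},{"xyz":[0,0,0.0185],"roll":0,"jaw":1},{"xyz":[0,0,0.0195],"roll":0,"jaw":1}]'
python3 -m pendant '[{"xyz":[0,0,0.0003],"roll":0,"jaw":1},{"xyz":[0,0,0.0006],"roll":0,"jaw":1},{"xyz":[0,0,0.0009],"roll":0,"jaw":1},{"xyz":[0,0,0.0012],"roll":0,"jaw":1},{"xyz":[0,0,0.0015],"roll":0,"jaw":1},{"xyz":[0,0,0.0015],"roll":0,"jaw":1},{"xyz":[0,0,0.0015],"roll":0,"jaw":1},{"xyz":[0,0,0.0015],"roll":0,"jaw":1}]'
```

```text
time_s: 19.7
ee_pos: [562.0, -53.7, 126.2]
ee_rot: [180.0, -0.0, -8.6]
force: [-1.5, 0.4, 5.9]
gripper_width: 0.3
time_s: 20.7
ee_pos: [562.0, -53.9, 124.7]
ee_rot: [180.0, -0.0, -8.6]
force: [-2.6, -1.1, 5.5]
gripper_width: 0.2
```

```bash
python3 -m pendant '[{"xyz":[0,0,0.0003],"roll":0,"jaw":1},{"xyz":[0,0,0.0006],"roll":0,"jaw":1},{"xyz":[0,0,0.0009],"roll":0,"jaw":1},{"xyz":[0,0,0.0012],"roll":0,"jaw":1},{"xyz":[0,0,0.0015],"roll":0,"jaw":1},{"xyz":[0,0,0.0015],"roll":0,"jaw":1},{"xyz":[0,0,0.0015],"roll":0,"jaw":1},{"xyz":[0,0,0.0015],"roll":0,"jaw":1}]'
```

```text
time_s: 21.7
ee_pos: [562.0, -54.1, 123.2]
ee_rot: [179.9, -0.0, -8.6]
force: [-1.7, -2.2, 5.8]
gripper_width: 0.2
```

```bash
python3 -m pendant '[{"xyz":[0,0,0.0002],"roll":0,"jaw":1},{"xyz":[0,0,0.0004],"roll":0,"jaw":1},{"xyz":[0,0,0.0006],"roll":0,"jaw":1},{"xyz":[0,0,0.0008],"roll":0,"jaw":1},{"xyz":[0,0,0.001],"roll":0,"jaw":1},{"xyz":[0,0,0.001],"roll":0,"jaw":1},{"xyz":[0,0,0.001],"roll":0,"jaw":1},{"xyz":[0,0,0.001],"roll":0,"jaw":1}]'
```

```text
time_s: 22.7
ee_pos: [561.9, -54.2, 122.2]
ee_rot: [179.9, -0.0, -8.6]
force: [-1.6, -1.4, 5.8]
gripper_width: 0.5
```

```bash
python3 -m pendant '[{"xyz":[0,0,0.0002],"roll":0,"jaw":1},{"xyz":[0,0,0.0004],"roll":0,"jaw":1},{"xyz":[0,0,0.0006],"roll":0,"jaw":1},{"xyz":[0,0,0.0008],"roll":0,"jaw":1},{"xyz":[0,0,0.001],"roll":0,"jaw":1},{"xyz":[0,0,0.001],"roll":0,"jaw":1},{"xyz":[0,0,0.001],"roll":0,"jaw":1},{"xyz":[0,0,0.001],"roll":0,"jaw":1}]'
```

```text
time_s: 23.7
ee_pos: [561.9, -54.3, 121.2]
ee_rot: [179.9, -0.0, -8.6]
force: [-1.9, -0.5, 5.8]
gripper_width: 0.3
```

```bash
python3 -m pendant '[{"xyz":[0,0,0.0002],"roll":0,"jaw":1},{"xyz":[0,0,0.0004],"roll":0,"jaw":1},{"xyz":[0,0,0.0006],"roll":0,"jaw":1},{"xyz":[0,0,0.0008],"roll":0,"jaw":1},{"xyz":[0,0,0.001],"roll":0,"jaw":1},{"xyz":[0,0,0.001],"roll":0,"jaw":1},{"xyz":[0,0,0.001],"roll":0,"jaw":1},{"xyz":[0,0,0.001],"roll":0,"jaw":1}]'
```

```text
time_s: 24.7
ee_pos: [561.9, -54.4, 120.2]
ee_rot: [179.9, -0.0, -8.6]
force: [-2.2, -2.1, 6.1]
gripper_width: 0.4
```

```bash
python3 -m pendant '[{"xyz":[0,0,0.0002],"roll":0,"jaw":1},{"xyz":[0,0,0.0004],"roll":0,"jaw":1},{"xyz":[0,0,0.0006],"roll":0,"jaw":1},{"xyz":[0,0,0.0008],"roll":0,"jaw":1},{"xyz":[0,0,0.001],"roll":0,"jaw":1},{"xyz":[0,0,0.001],"roll":0,"jaw":1},{"xyz":[0,0,0.001],"roll":0,"jaw":1},{"xyz":[0,0,0.001],"roll":0,"jaw":1}]'
```

```text
time_s: 25.7
ee_pos: [561.9, -54.4, 119.5]
ee_rot: [179.9, -0.1, -8.6]
force: [-2.3, -1.9, 6.8]
gripper_width: 0.4
```

```bash
python3 -m pendant '[{"xyz":[0,0,0.0001],"roll":0,"jaw":1},{"xyz":[0,0,0.0002],"roll":0,"jaw":1},{"xyz":[0,0,0.0004],"roll":0,"jaw":1},{"xyz":[0,0,0.0006],"roll":0,"jaw":1},{"xyz":[0,0,0.0008],"roll":0,"jaw":1},{"xyz":[0,0,0.0008],"roll":0,"jaw":1},{"xyz":[0,0,0.0008],"roll":0,"jaw":1},{"xyz":[0,0,0.0008],"roll":0,"jaw":1}]'
```

```text
time_s: 26.7
ee_pos: [561.9, -54.5, 119.1]
ee_rot: [179.9, -0.1, -8.6]
force: [-3.4, -2.3, 8.7]
gripper_width: 0.4
```

```bash
python3 -m pendant '[{"xyz":[0,0,0.0002],"roll":0,"jaw":1},{"xyz":[0,0,0.0004],"roll":0,"jaw":1},{"xyz":[0,0,0.0006],"roll":0,"jaw":1},{"xyz":[0,0,0.0008],"roll":0,"jaw":1},{"xyz":[0,0,0.001],"roll":0,"jaw":1},{"xyz":[0,0,0.001],"roll":0,"jaw":1},{"xyz":[0,0,0.001],"roll":0,"jaw":1},{"xyz":[0,0,0.001],"roll":0,"jaw":1}]'
```

```text
time_s: 27.7
ee_pos: [561.9, -54.5, 118.5]
ee_rot: [179.9, -0.1, -8.6]
force: [-3.3, -2.4, 11.8]
gripper_width: 0.5
```

3 N per mm, so another 1.2 mm gives about 15 N.

```bash
python3 -m pendant '[{"xyz":[0,0,0.0003],"roll":0,"jaw":1},{"xyz":[0,0,0.0006],"roll":0,"jaw":1},{"xyz":[0,0,0.0009],"roll":0,"jaw":1},{"xyz":[0,0,0.0012],"roll":0,"jaw":1},{"xyz":[0,0,0.0012],"roll":0,"jaw":1},{"xyz":[0,0,0.0012],"roll":0,"jaw":1},{"xyz":[0,0,0.0012],"roll":0,"jaw":1},{"xyz":[0,0,0.0012],"roll":0,"jaw":1}]'
python3 -m pendant '[{"xyz":[0,0,0],"roll":0,"jaw":1},{"xyz":[0,0,0],"roll":0,"jaw":1},{"xyz":[0,0,0],"roll":0,"jaw":1},{"xyz":[0,0,0],"roll":0,"jaw":1},{"xyz":[0,0,0],"roll":0,"jaw":1},{"xyz":[0,0,0],"roll":0,"jaw":1},{"xyz":[0,0,0],"roll":0,"jaw":1},{"xyz":[0,0,0],"roll":0,"jaw":1}]'
```

```text
time_s: 28.7
ee_pos: [561.9, -54.6, 117.8]
ee_rot: [179.9, -0.1, -8.6]
force: [-4.4, -1.9, 13.8]
gripper_width: 0.5
time_s: 29.7
ee_pos: [561.9, -54.6, 117.8]
ee_rot: [179.9, -0.1, -8.6]
force: [-5.5, -2.0, 13.8]
gripper_width: 0.6
```

```bash
python3 -m pendant '[{"xyz":[0,0,0.0003],"roll":0,"jaw":1},{"xyz":[0,0,0.0006],"roll":0,"jaw":1},{"xyz":[0,0,0.0006],"roll":0,"jaw":1},{"xyz":[0,0,0.0006],"roll":0,"jaw":1},{"xyz":[0,0,0.0006],"roll":0,"jaw":1},{"xyz":[0,0,0.0006],"roll":0,"jaw":1},{"xyz":[0,0,0.0006],"roll":0,"jaw":1},{"xyz":[0,0,0.0006],"roll":0,"jaw":1}]'
python3 - <<'E'
from h import *
for t in('side','top'):
    p,d=grab(t);W=cloud(t,d);q=W.reshape(-1,3)
    l=np.c_[(q[:,:2]-c)@EX,(q[:,:2]-c)@EY,q[:,2]]
    k=l[(np.abs(l[:,0])>60)&(np.abs(l[:,0])<125)&(l[:,1]>-95)&(l[:,1]<90)&(l[:,2]>100)&(l[:,2]<140)]
    f=np.polyfit(k[:,1],k[:,2],1);print(t,len(k),'ang',-np.arctan(f[0]),'z at edge',np.polyval(f,-88))
E
```

```text
time_s: 30.7
ee_pos: [561.9, -54.6, 117.4]
ee_rot: [179.9, -0.1, -8.6]
force: [-4.3, -2.5, 16.0]
gripper_width: 0.0
side 2290 ang 0.02682358643876112 z at edge 117.59969853239618
top 1438 ang 0.02741036432870769 z at edge 117.15101395496052
```

Held at about 15–16 N for over 2 s with the lid at 0.027 rad. Now I lift off.

```bash
python3 -m pendant '[{"xyz":[0,0,-0.001],"roll":0,"jaw":1},{"xyz":[0,0,-0.003],"roll":0,"jaw":1},{"xyz":[0,0,-0.006],"roll":0,"jaw":1},{"xyz":[0,0,-0.015],"roll":0,"jaw":1},{"xyz":[0,0,-0.04],"roll":0,"jaw":1},{"xyz":[0,0,-0.08],"roll":0,"jaw":1},{"xyz":[0,0,-0.12],"roll":0,"jaw":1},{"xyz":[0,0,-0.12],"roll":0,"jaw":1}]'
python3 - <<'E'
from h import *
st()
for t in('side','top'):
    p,d=grab(t,t+'4.png');W=cloud(t,d);q=W.reshape(-1,3)
    l=np.c_[(q[:,:2]-c)@EX,(q[:,:2]-c)@EY,q[:,2]]
    k=l[(np.abs(l[:,0])>60)&(np.abs(l[:,0])<125)&(l[:,1]>-95)&(l[:,1]<90)&(l[:,2]>100)&(l[:,2]<140)]
    f=np.polyfit(k[:,1],k[:,2],1);print(t,len(k),'ang',-np.arctan(f[0]),'z at edge',np.polyval(f,-88))
E
```

```text
time_s: 31.8
ee_pos: [564.0, -53.6, 238.6]
ee_rot: [-180.0, -0.5, -8.6]
force: [-0.3, -0.2, -0.0]
gripper_width: 0.5
31.8 [564.  -53.6 238.6] [-179.97   -0.45   -8.59] [-0.31 -0.25 -0.03] 0.5
side 2333 ang 0.034552824994198296 z at edge 119.01499071722263
top 1453 ang 0.033059194293771854 z at edge 118.43757899779862
```

View pics/side4.png

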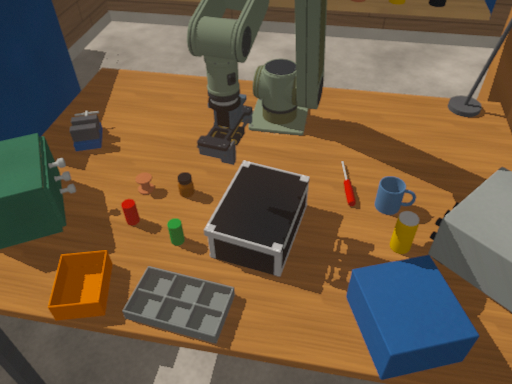

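The lid stays shut at 0.034 rad after lift-off, and the bystanders are where they were: jar (186,186), spool (145,183), driver (348,187), mug and can at right.

```bash
python3 -c "
from workcell import env
print(env.job_done())"
```

```text
the job is handed in; nothing more can be done
None
```

The job is done and handed in at 31.8 s; no verdict was reported.

- **Lamp:** I stood the cyan lamp in the empty socket and let go. Both cameras then put its top at 91 mm and its axis within about 2 mm of the socket centre. The lid now hides it, so this check dates from before the lid came down.
- **Lid fall:** I pushed the lid until it took over at about 1.2 rad, then held the arm still while it fell. It came to rest on the lip at 0.075 rad.
- **Press:** Lip drag was about 6 N, then the buffer met the press. I held about 14 to 16 N downward for over 2 s, with the lid at 0.027 rad. Sideways force reached 5.5 N, so the total was up to about 17 N. No end-of-call force reading on the lid was higher than that, but the force between readings was not seen.
- **After lift-off:** The lid stayed shut at 0.033 to 0.035 rad with nothing touching it. By eye in the last picture the jar, spool, driver, mug and can have not moved. The spare was last seen in place, to within 2 mm, before the lid closed.

**Not explained:** while I placed the lamp, the lid went from 1.74 rad to its open stop at about 1.98 rad. I don't know whether the arm brushed it or it moved by itself. No unusual force showed at the end of any call then.

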